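# Seat the press plate, find the loose bolt, hold its cap open

## Task

Get the card press ready for tightening: first press the bed plate's raised edge down so that the plate sits level and flush in its frame, then tap the heads of the three clamp bolts from above until you find the loose one, which sinks and stays down. Then lift the hinged cap of that loose bolt well open (to about 50 degrees) and finish while still holding it open with the fingers, as it would fall shut if let go. Leave the other two caps shut, and leave the eraser, nut, spanner and little tree on and beside the press where they are.

Things in the scene. Friction and masses are not known exactly. Their poses are not given: they have to be found in the camera images.
- press: Green steel card press, 270 x 330 mm, fixed to the table. Origin: centre of its underside, on the table. x points from the bed (near) to the clamp rail (far), y left along the rail. Base slab 12 mm high. Rail top 55 mm up, x = 58 to 122, y = -145 to 145 mm; end cheeks at y = +-150 reach 68 mm. Three bolts stand in the rail at x = 78, y = 90, 0, -90 mm, each with its own hinged cap.
- bed (a point): Centre of the bed recess, ringed by a raised steel frame, at the height of the frame top (26 mm above the table). The recess is 108 x 144 mm (press x by y) and 6 mm deep, its axes are those of the press.
- plate: Loose aluminium bed plate, 104 x 140 x 6 mm, 0.15 to 0.3 kg. Origin: centre of its underside; z normal to its face. It lies in the recess, its left (+y) edge 14 mm proud, tilted 0.1 rad, on a hidden stiff rest that gives way under about 6 N pressed near that edge and stays down (no spring). Seated, it is level and flush with the frame (origin 20 mm above the table).
- plate_high (a point): Point on the plate's upper face, centred in its x, 20 mm in from its raised +y edge: a good place to press.
- head_a (a point): Centre of the top of the left (+y) bolt's steel hexagon head, 19 mm across, 14 mm high; top 82 mm above the table when up. It stands up through the 28 mm hole in its cap, whose upper face lies 62 mm above the table.
- bolt_a (a joint): How far the left (+y) bolt has sunk, in m: 0 up (start), 0.005 sunk to its stop. One of the three alike bolts, not always the same, is loose: it sinks 5 mm under a downward tap of about 3 N and stays down (no spring). The tight ones give less than 1 mm at 15 N.
- cap_a (a joint): Opening angle of the left (+y) bolt's cap, rad: 0 shut (start), 1.25 the stop. Steel, 50 x 50 x 5 mm, 80 g, hinged along the press's y at its far (+x) edge, 30 mm beyond the bolt's axis and 57 mm above the table: the near edge swings up and away from the robot. Opens easily (under 2 N at the knob), falls shut when let go.
- knob_a (a point): Centre of the left (+y) cap's grip knob: black disc, 18 mm in diameter, 16 mm wide, axis along the press's y, on a 12 mm wide tab at the cap's near edge, off the rail. Shut: 38 mm nearer (press -x) than the bolt, 68 mm nearer and 24 mm above the hinge line, 81 mm above the table. Pinch it from above across its flat faces (closing along press y); it can pivot between the fingers.
- head_b (a point): Centre of the top of the middle bolt's steel hexagon head, 19 mm across, 14 mm high; top 82 mm above the table when up. It stands up through the 28 mm hole in its cap, whose upper face lies 62 mm above the table.
- bolt_b (a joint): How far the middle bolt has sunk, in m: 0 up (start), 0.005 sunk to its stop. One of the three alike bolts, not always the same, is loose: it sinks 5 mm under a downward tap of about 3 N and stays down (no spring). The tight ones give less than 1 mm at 15 N.
- cap_b (a joint): Opening angle of the middle bolt's cap, rad: 0 shut (start), 1.25 the stop. Steel, 50 x 50 x 5 mm, 80 g, hinged along the press's y at its far (+x) edge, 30 mm beyond the bolt's axis and 57 mm above the table: the near edge swings up and away from the robot. Opens easily (under 2 N at the knob), falls shut when let go.
- knob_b (a point): Centre of the middle cap's grip knob: black disc, 18 mm in diameter, 16 mm wide, axis along the press's y, on a 12 mm wide tab at the cap's near edge, off the rail. Shut: 38 mm nearer (press -x) than the bolt, 68 mm nearer and 24 mm above the hinge line, 81 mm above the table. Pinch it from above across its flat faces (closing along press y); it can pivot between the fingers.
- head_c (a point): Centre of the top of the right (-y) bolt's steel hexagon head, 19 mm across, 14 mm high; top 82 mm above the table when up. It stands up through the 28 mm hole in its cap, whose upper face lies 62 mm above the table.
- bolt_c (a joint): How far the right (-y) bolt has sunk, in m: 0 up (start), 0.005 sunk to its stop. One of the three alike bolts, not always the same, is loose: it sinks 5 mm under a downward tap of about 3 N and stays down (no spring). The tight ones give less than 1 mm at 15 N.
- cap_c (a joint): Opening angle of the right (-y) bolt's cap, rad: 0 shut (start), 1.25 the stop. Steel, 50 x 50 x 5 mm, 80 g, hinged along the press's y at its far (+x) edge, 30 mm beyond the bolt's axis and 57 mm above the table: the near edge swings up and away from the robot. Opens easily (under 2 N at the knob), falls shut when let go.
- knob_c (a point): Centre of the right (-y) cap's grip knob: black disc, 18 mm in diameter, 16 mm wide, axis along the press's y, on a 12 mm wide tab at the cap's near edge, off the rail. Shut: 38 mm nearer (press -x) than the bolt, 68 mm nearer and 24 mm above the hinge line, 81 mm above the table. Pinch it from above across its flat faces (closing along press y); it can pivot between the fingers.
- eraser: Bystander, to be left alone: white eraser, 20 x 40 x 12 mm, lying on the press's base slab left of the bed. Origin: centre of its underside.
- spare_nut: Bystander, to be left alone: spare round steel nut, 20 mm across, 12 mm high, on the press's base slab right of the bed. Origin: centre of its underside.
- tree: Bystander, to be left alone: dark green ornamental tree, 120 mm high, 72 mm across, standing on the table left of the press. Origin: centre of its underside.
- spanner: Bystander, to be left alone: steel spanner, 160 mm long, lying on the table right of the press. Origin: centre of its underside.
Not all that is in view belongs to the job. There is more than one size of the plate; the job needs the middle-sized.

How it is judged:
By the outcome, as a careful person would: the job done as asked, in the order asked, and still so for the second after the job is handed in, while the arm keeps its last pose, push and grip.
It also fails if it takes over 58 s, if anything falls off the work surface, if the arm or the gripper's body presses on something with over 40 N, if the wrist force passes 120 N, or if a joint passes its speed limit or range.

## Robot

A 6-joint arm with a two-finger parallel gripper is mounted at the origin on the work surface. World frame = base frame: x ahead of the robot, y to its left, z up, the work surface at z = 0. Lengths are in m, angles in rad, forces in N, time in s.
With the tool pointing down it reaches from about 0.3 to 0.875 m from the base axis. Payload 6.4 kg.
Tool frame: the origin (TCP) lies midway between the tips of the shut fingers; the grasp point (between the pads) lies 19 mm behind it; z points along the fingers, y is the line along which they close (so a half turn about z gives the same grasp; the last joint's range is limited). The gripper opens to 85 mm and grips with 20 to 120 N. Pads are 22 mm wide; open, the fingers measure 114 mm over their backs; the gripper's body (76 mm by 85 mm) begins 54 mm behind the grasp point. The pads swing forward as they close: fully open they stand 13 mm farther back than shut.
Start: joints at [-1.438, 0.181, 1.607, -0, 1.354, -0.206], TCP at [0.191, -0.542, 0.231] pointing down, gripper open.
Joint ranges: [-2.99, 2.99], [-0.89, 2.07], [0.3, 2.58], [-1.14, 4.28], [0, 2.63], [-3.12, 3.12]. Speed limits (rad/s): [2.57, 2.57, 3.01, 3.14, 3.14, 3.14].

## Interface

Orientations are given as a unit quaternion [w, x, y, z].
In Python, from bench import ctrl gives the robot as it stands. The module is installed in compiled form; this text tells all that it offers.
- The arm moves only by the tool move_arm, never from a script. Its argument "plan" is one flat list of numbers, 6 for each row, row after row: the shift along the world's x, y, z in units of 50 mm (1.0 is 50 mm), then the turn, a rotation vector about the world's x, y, z in rad. A call has 1 to 10 rows; each row is the pose to reach, as a shift and turn from the pose commanded when the call began; what a row does not reach only later rows make up. A row lasts 1/8 s, in which the tool goes at most 62.5 mm and 10.7 degrees, less where a joint would pass 70% of its speed; a pose out of reach is approached as far as the arm can. A call with a gripper value outside its range is refused whole. "grip" is the finger opening in mm, from 0 to 85.4, set as the call begins (left out, the last holds). The fingers move at their own pace and stop on an object; the grip force is fixed at half the most. Time passes only in rows, so rows that repeat a pose let the fingers close. It gives the time, the measured TCP pose, the force, the opening and the grip force at its end, in the units of the state.
- ctrl.get_obs(): the state, without advancing time (a new reading comes with each control period).
- ctrl.camera(name): name is "side" or "top" or "wrist"; returns a dict with "pixels" (400x640x3 uint8, red, green, blue), "fx", "fy", "cx", "cy" (pixels), "dist_coeffs" ([k1, k2, p1, p2, k3] as OpenCV has them; the pictures are not rectified), "origin" and "attitude" of the camera in the world. Camera axes: x right, y down, z forward; pixel columns grow to the right and rows downward; lengths in m; the calibration is good to about 2 mm. A picture is of the moment at which its call begins. There is no depth.
- ctrl.hand_in(): hands the job in; it is judged then, once.
The state is a dict: "time_s": time; "q": joint angles; "dq": joint speeds; "joint_efforts": joint torques, N m; "eef_pos": TCP position; "eef_rot": TCP orientation; "wrist_force": force on the tool from outside, world axes, zero at the start; "torque": the same for the moment, N m; "opening": opening from 0.0 (shut) to 1.0 (fully open); "grasp_force": force on a finger pad.
Only numpy, scipy, OpenCV 4.12 (cv2) and the standard library are available. Lean on these libraries where they do the work, as an engineer would, in place of code of your own. Each camera call takes 0.05 s, during which the arm holds its last target. There are 200 camera calls.

## Working session

There is one attempt and no reset: what is moved stays moved. The work goes in short steps, Python scripts to look and compute and a tool call to move; the robot and the scene stay as the last step left them, time stands still between calls to the robot, and variables do not carry over. Pictures are saved under pics/ and viewed, at most 10 in all, crops included, and the job is handed in when it is done.

Besides the shell and the picture viewer there is one more tool, called after "Request:" by a JSON object that holds its "api" and its "payload". move_arm: Moves the arm, as the interface text tells. Its arguments: {"type":"object","properties":{"plan":{"type":"array"},"grip":{"type":"number"}},"required":["plan"]}

```bash
mkdir -p pics; cat > h.py <<'E'
import numpy as np, cv2
from scipy.spatial.transform import Rotation as R
from bench import ctrl
def K(c): return np.array([[c["fx"],0,c["cx"]],[0,c["fy"],c["cy"]],[0,0,1.]]), np.array(c["dist_coeffs"],float)
def Rm(c):
    a=np.array(c["attitude"],float)
    return a if a.shape==(3,3) else R.from_quat(a[[1,2,3,0]]).as_matrix()
def on_plane(c,uv,z):
    k,d=K(c); p=cv2.undistortPoints(np.array(uv,float).reshape(-1,1,2),k,d).reshape(-1,2)
    r=np.c_[p,np.ones(len(p))]@Rm(c).T; o=np.array(c["origin"]); z=np.broadcast_to(z,len(r))
    return o+r*((z-o[2])/r[:,2])[:,None]
def proj(c,P):
    k,d=K(c); M=Rm(c).T; rv=cv2.Rodrigues(M)[0]
    return cv2.projectPoints(np.array(P,float).reshape(-1,1,3),rv,-M@np.array(c["origin"]),k,d)[0].reshape(-1,2)
def save(c,n,crop=None,s=1):
    im=c["pixels"][...,::-1]
    if crop: im=im[crop[1]:crop[3],crop[0]:crop[2]]
    cv2.imwrite("pics/"+n,cv2.resize(im,None,fx=s,fy=s,interpolation=cv2.INTER_CUBIC))
E
python3 - <<'E'
from h import *
for n in("top","side"):
    c=ctrl.camera(n); save(c,n+"0.png",None,1.25); print(n,c["origin"],c["attitude"],c["fx"])
print(ctrl.get_obs())
E
```

```text
top [0.41479889 0.03291885 1.15160155] [-0.02878693  0.71081264 -0.70225169  0.02755494] 438.69638627374496
side [0.12058996 0.72980844 0.93270047] [ 0.09119565 -0.20910301  0.90598676 -0.35657717] 416.5416946633711
{'time_s': 0.1, 'q': array([-1.43829958e+00,  1.81484439e-01,  1.60792888e+00, -1.77828163e-05,
        1.35380994e+00, -2.06299583e-01]), 'dq': array([-0.0008653 , -0.00144136, -0.00290279, -0.00110732,  0.00167962,
       -0.00133824]), 'joint_efforts': array([ 4.02592168e-04, -4.45882487e+01, -3.52238595e+01, -2.46430463e-04,
        4.21787016e-03,  1.03673580e-05]), 'eef_pos': array([ 0.19104469, -0.54179139,  0.23045421]), 'eef_rot': array([-8.15071290e-04,  9.85685757e-01,  1.68590997e-01,  2.14036848e-05]), 'wrist_force': array([ 0.03497784,  0.56534073, -0.27165599]), 'torque': array([-0.01729996, -0.01903976, -0.02154012]), 'grasp_force': 0.0, 'opening': 0.9997448222648869}
```

View pics/top0.png

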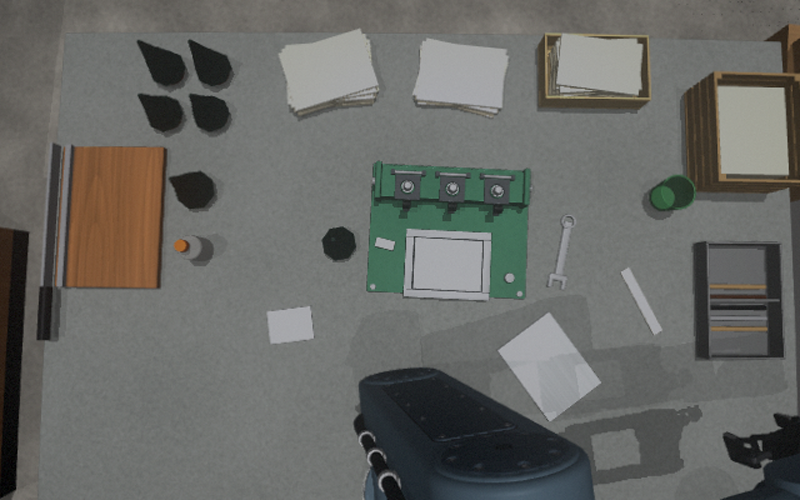

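View pics/side0.png

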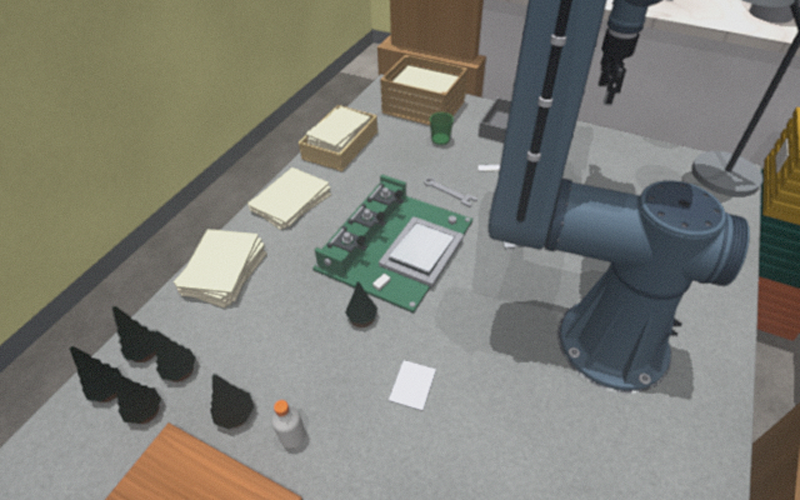

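The top view shows three plate-like sheets (800-wide picture): a small one at (290,325), a large one at (550,366), and the middle-sized one lying in the press frame at (447,264). The one in the frame fits, being about 104x140 mm in the recess with its left edge proud. The bolts are at (407,187), (452,188) and (497,190). I'll confirm this with an enlarged crop.

```bash
python3 - <<'E'
from h import *
c=ctrl.camera("top"); save(c,"top1.png",(280,115,440,250),5)
# first guess from bolt heads at z=.082
P=on_plane(c,np.array([[407,187],[452,188],[497,190]])/1.25,.082); print(P)
for uv in([267,310,313,310,267,340],[404,231,490,231,404,297],[549,313,498,349,600,383]):
    q=on_plane(c,np.array(uv).reshape(-1,2)/1.25,.02); print(np.linalg.norm(q[1]-q[0]),np.linalg.norm(q[2]-q[0]))
E
```

```text
[[ 0.61628546  0.03151393  0.082     ]
 [ 0.61538266 -0.05736092  0.082     ]
 [ 0.61254481 -0.14634293  0.082     ]]
0.09496812460351492 0.06123427689596803
0.1785633133057879 0.13637470418385805
0.1287249268756238 0.1758258241366368
```

View pics/top1.png

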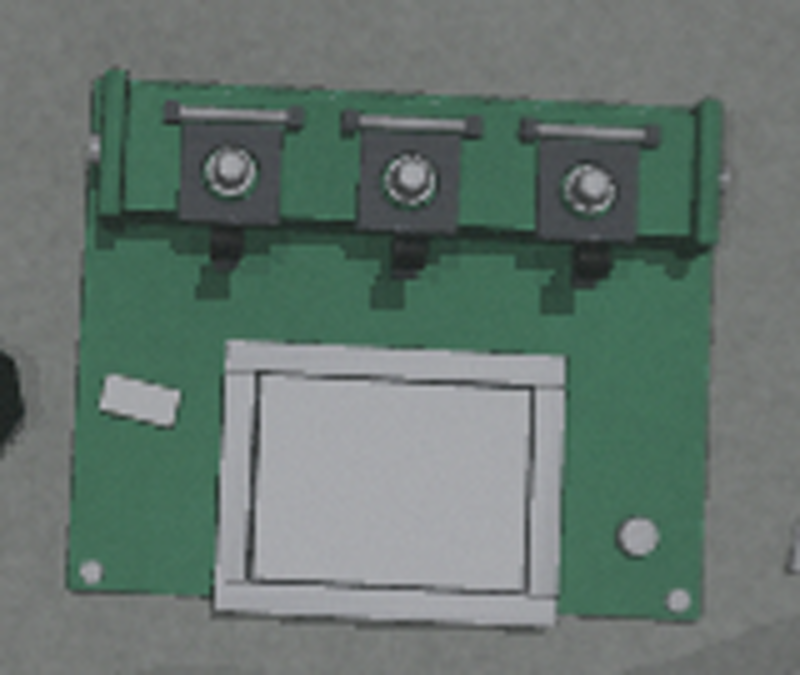

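The crop confirms it: the plate lies in the frame with heads at crop px (232,165), (411,177), (592,184), black knobs below them, and the frame corners at (228,342), (567,356), (556,627), (215,608).

```bash
python3 - <<'E'
from h import *
from scipy.optimize import least_squares
c=ctrl.camera("top"); o=np.array([280,115])
px=lambda l:np.array(l)/5.+o-0.4
m=np.array([[78,90,82],[78,0,82],[78,-90,82],[-135,165,12],[-135,-165,12]])/1e3
U=px([[232,165],[411,177],[592,184],[68,590],[702,620]])
T=lambda p,m:np.c_[(m[:,:2]@np.array([[np.cos(p[2]),np.sin(p[2])],[-np.sin(p[2]),np.cos(p[2])]]))+p[:2],m[:,2]]
s=least_squares(lambda p:(proj(c,T(p,m))-U).ravel(),[.54,-.06,0],loss="soft_l1"); p=s.x
print("press",p,"res px",(proj(c,T(p,m))-U).round(2).tolist())
f=on_plane(c,px([[228,342],[567,356],[556,627],[215,608]]),.026)
i=np.array([[np.cos(p[2]),-np.sin(p[2])],[np.sin(p[2]),np.cos(p[2])]])
print("frame in press",((f[:,:2]-p[:2])@i).round(4).tolist(), "bed world",f.mean(0))
b=((f[:,:2]-p[:2])@i).mean(0); print(b)
for n,q in dict(high=[b[0],b[1]+.05,.038],a=[.078,.09,.082],b=[.078,0,.082],c=[.078,-.09,.082],ka=[.04,.09,.081],kb=[.04,0,.081],kc=[.04,-.09,.081]).items():
    print(n,T(p,np.array([q])).round(4))
np.save("press.npy",np.r_[p,b])
r=R.from_quat(ctrl.get_obs()["eef_rot"][[1,2,3,0]]).as_matrix(); print(r.round(3), ctrl.get_obs()["time_s"])
E
```

```text
press [ 0.53959491 -0.05579236 -0.0343386 ] res px [[-0.36, 0.26], [0.25, -0.46], [0.44, -0.15], [-0.38, 0.23], [0.04, 0.1]]
frame in press [[-0.003, 0.0872], [-0.0021, -0.088], [-0.1416, -0.0871], [-0.1399, 0.0875]] bed world [ 0.46796196 -0.05343225  0.026     ]
[-0.07167175 -0.00010057]
high [[ 0.4697 -0.0035  0.038 ]]
a [[0.6206 0.0315 0.082 ]]
b [[ 0.6175 -0.0585  0.082 ]]
c [[ 0.6145 -0.1484  0.082 ]]
ka [[0.5827 0.0328 0.081 ]]
kb [[ 0.5796 -0.0572  0.081 ]]
kc [[ 0.5765 -0.1471  0.081 ]]
[[ 0.943  0.332 -0.   ]
 [ 0.332 -0.943  0.001]
 [ 0.    -0.001 -1.   ]] 0.2
```

Request:
{"api": "move_arm", "payload": {"plan": [1.2,2.2,0,0,0,-0.1,2.3,4.4,0,0,0,-0.2,3.4,6.6,0,0,0,-0.3,4.5,8.7,-0.5,0,0,-0.373,5.1,9.9,-1.2,0,0,-0.373,5.57,10.77,-2,0,0,-0.373,5.57,10.77,-2.6,0,0,-0.373,5.57,10.77,-3,0,0,-0.373,5.57,10.77,-3,0,0,-0.373,5.57,10.77,-3,0,0,-0.373], "grip": 0}}

```text
time_s: 1.45
eef_pos: [0.4654, -0.0119, 0.0865]
eef_rot: [0.0, 1.0, -0.017, 0.001]
wrist_force: [0.8, -0.1, 0.3]
opening: -0.003
grasp_force: 0.0
```

Request:
{"api": "move_arm", "payload": {"plan": [0,0,0,0,0,0,0,0,-0.4,0,0,0,0,0,-0.7,0,0,0,0,0,-0.8,0,0,0,0,0,-0.86,0,0,0,0,0,-0.92,0,0,0,0,0,-0.98,0,0,0,0,0,-1.02,0,0,0,0,0,-1.02,0,0,0]}}

```text
time_s: 2.58
eef_pos: [0.4648, -0.0137, 0.0362]
eef_rot: [0.0, 1.0, -0.017, 0.0]
wrist_force: [0.7, 0.9, 1.3]
opening: -0.002
grasp_force: 0.6
```

Request:
{"api": "move_arm", "payload": {"plan": [0.1,0.2,0.1,0,0,0,0.1,0.2,0,0,0,0,0.1,0.2,-0.06,0,0,0,0.1,0.2,-0.12,0,0,0,0.1,0.2,-0.16,0,0,0,0.1,0.2,-0.2,0,0,0,0.1,0.2,-0.2,0,0,0]}}

```text
time_s: 3.45
eef_pos: [0.4696, -0.0037, 0.0261]
eef_rot: [0.0, 1.0, -0.017, 0.0]
wrist_force: [1.4, 1.6, 4.0]
opening: 0.0
grasp_force: 1.9
```

Request:
{"api": "move_arm", "payload": {"plan": [0,0,-0.02,0,0,0,0,0,-0.04,0,0,0,0,0,-0.04,0,0,0]}}

```text
time_s: 3.82
eef_pos: [0.4697, -0.0038, 0.0259]
eef_rot: [0.0, 1.0, -0.017, -0.0]
wrist_force: [-7.6, 2.6, 27.8]
opening: -0.005
grasp_force: 14.0
```

Request:
{"api": "move_arm", "payload": {"plan": [0,0,1,0,0,0,0,0,2,0,0,0,1,0.2,2.4,0,0,0,2,0.4,2.4,0,0,0,3,0.7,2.4,0,0,0,3.02,0.7,2.2,0,0,0,3.02,0.7,2,0,0,0,3.02,0.7,2,0,0,0]}}

```text
time_s: 4.82
eef_pos: [0.6181, 0.0312, 0.122]
eef_rot: [-0.0, 1.0, -0.017, -0.002]
wrist_force: [-0.6, 0.4, 0.3]
opening: -0.0
grasp_force: 0.0
```

```bash
python3 - <<'E'
from h import *
w=ctrl.camera("wrist"); t=ctrl.camera("top"); s=ctrl.camera("side")
np.savez("c1.npz",o=w["origin"])
a=w["pixels"]; 
uv=proj(s,[[.47,-.05,.03]])[0].astype(int); print(uv, ctrl.get_obs()["eef_pos"],w["origin"])
b=cv2.resize(s["pixels"][uv[1]-60:uv[1]+40,uv[0]-80:uv[0]+80],(640,400),interpolation=cv2.INTER_CUBIC)
cv2.imwrite("pics/w1.png",cv2.resize(np.vstack([a,b]),(480,600))[...,::-1])
for n,P in dict(a=[.6206,.0315,.082],b=[.6175,-.0585,.082]).items(): print(n,proj(w,[P]))
E
```

```text
[335 197] [0.62006019 0.0310268  0.12445613] [0.69768681 0.02802211 0.26492275]
a [[320.39039258 232.26784925]]
b [[459.5590417  231.90952455]]
```

View pics/w1.png

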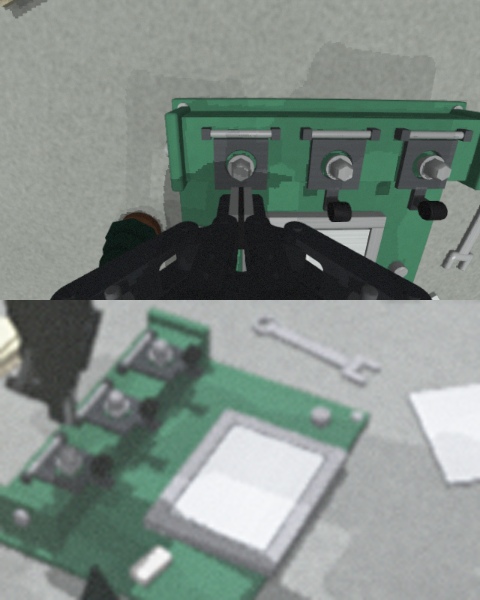

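The wrist view shows the fingers over head a (about full-size px (321,226), predicted (320,232), a ~3 mm difference). The side view shows the plate level in its frame. Now tapping a.

Request:
{"api": "move_arm", "payload": {"plan": [0.02,0,-0.5,0,0,0,0.02,0,-0.74,0,0,0,0.02,0,-0.8,0,0,0,0.02,0,-0.84,0,0,0,0.02,0,-0.87,0,0,0,0.02,0,-0.87,0,0,0]}}

```text
time_s: 5.72
eef_pos: [0.6221, 0.0313, 0.082]
eef_rot: [0.0, 1.0, -0.017, 0.001]
wrist_force: [-1.4, 0.1, 4.8]
opening: 0.0
grasp_force: 2.5
```

Request:
{"api": "move_arm", "payload": {"plan": [0,0,-0.02,0,0,0,0,0,-0.02,0,0,0]}}

```text
time_s: 5.98
eef_pos: [0.6222, 0.0313, 0.0819]
eef_rot: [0.0, 1.0, -0.017, 0.001]
wrist_force: [-5.4, 0.4, 9.6]
opening: 0.002
grasp_force: 5.3
```

a is tight. On to b.

Request:
{"api": "move_arm", "payload": {"plan": [0,0,0.5,0,0,0,-0.03,-0.9,0.5,0,0,0,-0.07,-1.8,0.5,0,0,0,-0.07,-1.8,0.4,0,0,0,-0.07,-1.8,0.2,0,0,0,-0.07,-1.8,0.1,0,0,0,-0.07,-1.8,0.05,0,0,0,-0.07,-1.8,0,0,0,0,-0.07,-1.8,-0.02,0,0,0,-0.07,-1.8,-0.02,0,0,0]}}

```text
time_s: 7.22
eef_pos: [0.6182, -0.0586, 0.0786]
eef_rot: [0.0, 1.0, -0.017, 0.0]
wrist_force: [-0.5, -0.2, 0.1]
opening: -0.003
grasp_force: 0.0
```

Request:
{"api": "move_arm", "payload": {"plan": [0,0,-0.04,0,0,0,0,0,-0.06,0,0,0,0,0,-0.06,0,0,0]}}

```text
time_s: 7.6
eef_pos: [0.6184, -0.0587, 0.077]
eef_rot: [0.0, 1.0, -0.017, 0.0]
wrist_force: [-3.8, 0.7, 10.0]
opening: -0.001
grasp_force: 4.8
```

b sank to 77 mm, which is its 5 mm stop, so b is the loose one. I'll go above knob b with the fingers opened and take one close look.

Request:
{"api": "move_arm", "payload": {"plan": [0,0,0.6,0,0,0,0,0,1.2,0,0,0,-0.4,0,1.2,0,0,0,-0.76,0.03,1.2,0,0,0,-0.76,0.03,1.2,0,0,0,-0.76,0.03,1.2,0,0,0], "grip": 48}}

```text
time_s: 8.35
eef_pos: [0.5807, -0.0574, 0.1358]
eef_rot: [0.0, 1.0, -0.017, 0.0]
wrist_force: [-0.1, 0.7, 0.6]
opening: 0.554
grasp_force: 0.0
```

```bash
python3 - <<'E'
from h import *
w=ctrl.camera("wrist"); save(w,"w2.png",(180,120,560,400),2)
o=ctrl.get_obs(); print(o["eef_pos"],o["opening"],o["wrist_force"])
for P in([.5796,-.0572,.081],[.5765,-.1471,.081],[.6175,-.0585,.077],[.6145,-.1484,.082],[.6206,.0315,.082],[.5796,-.0572,.090]): print(P,((proj(w,[P])-[180,120])*2).round())
E
```

```text
[ 0.5807588  -0.05737394  0.13568468] 0.5618211133131841 [ 0.30514298  0.08615333 -0.31876691]
[0.5796, -0.0572, 0.081] [[282. 218.]]
[0.5765, -0.1471, 0.081] [[540. 218.]]
[0.6175, -0.0585, 0.077] [[281. 108.]]
[0.6145, -0.1484, 0.082] [[556. 111.]]
[0.6206, 0.0315, 0.082] [[  7. 112.]]
[0.5796, -0.0572, 0.09] [[282. 229.]]
```

View pics/w2.png

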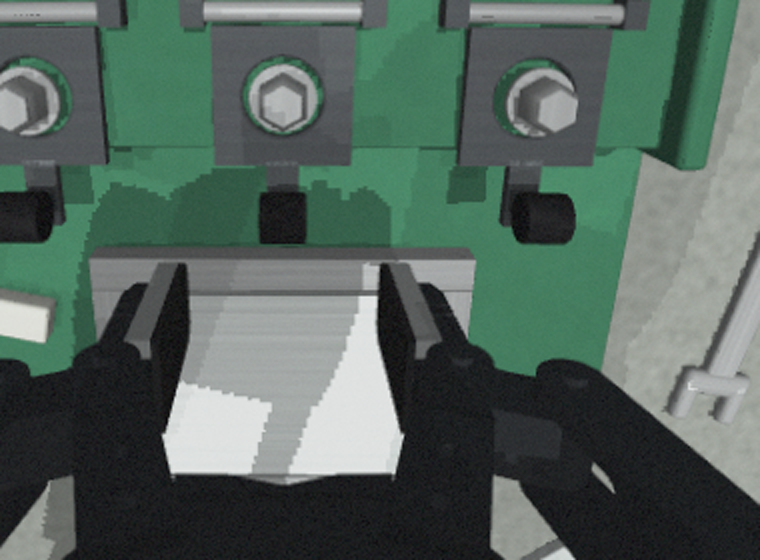

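The wrist crop shows knob b at (283,218), matching the predicted (282,218), and it is centred between the fingers (x 188 to 378). Descend and pinch.

Request:
{"api": "move_arm", "payload": {"plan": [-0.02,0,-0.5,0,0,0,-0.02,0,-0.9,0,0,0,-0.02,0,-1.2,0,0,0,-0.02,0,-1.45,0,0,0,-0.02,0,-1.45,0,0,0,-0.02,0,-1.45,0,0,0]}}

```text
time_s: 9.15
eef_pos: [0.5796, -0.0573, 0.0637]
eef_rot: [0.0, 1.0, -0.017, 0.0]
wrist_force: [0.2, -0.2, -0.3]
opening: 0.564
grasp_force: 0.0
```

Request:
{"api": "move_arm", "payload": {"plan": [0,0,0,0,0,0,0,0,0,0,0,0,0,0,0,0,0,0,0,0,0,0,0,0,0,0,0,0,0,0], "grip": 10}}

```text
time_s: 9.78
eef_pos: [0.5795, -0.0572, 0.0638]
eef_rot: [0.0, 1.0, -0.017, 0.0]
wrist_force: [-2.0, 0.2, 5.9]
opening: 0.177
grasp_force: 59.1
```

Gripped at about 15 mm. Now lift along the hinge arc.

Request:
{"api": "move_arm", "payload": {"plan": [0.048,-0.002,0.116,0,0,0,0.104,-0.004,0.228,0,0,0,0.17,-0.006,0.336,0,0,0,0.246,-0.008,0.436,0,0,0,0.33,-0.011,0.53,0,0,0,0.422,-0.014,0.616,0,0,0,0.522,-0.018,0.694,0,0,0,0.626,-0.021,0.762,0,0,0,0.738,-0.025,0.82,0,0,0,0.86,-0.029,0.872,0,0,0]}}

```text
time_s: 11.02
eef_pos: [0.6222, -0.0587, 0.107]
eef_rot: [0.0, 1.0, -0.017, -0.0]
wrist_force: [-4.5, -1.8, -5.6]
opening: 0.17
grasp_force: 58.5
```

Request:
{"api": "move_arm", "payload": {"plan": [0.01,0,0.005,0,0,0,0.01,0,0.005,0,0,0,0.01,0,0.005,0,0,0,0.01,0,0.005,0,0,0]}}

```text
time_s: 11.52
eef_pos: [0.6226, -0.0587, 0.1071]
eef_rot: [0.0, 1.0, -0.017, 0.0]
wrist_force: [-3.3, -2.4, -3.5]
opening: 0.17
grasp_force: 59.3
```

```bash
python3 - <<'E'
from h import *
w=ctrl.camera("wrist"); s=ctrl.camera("side")
uv=proj(s,[[.56,-.06,.06]])[0].astype(int)
b=cv2.resize(s["pixels"][uv[1]-65:uv[1]+60,uv[0]-100:uv[0]+100],(640,400),interpolation=cv2.INTER_CUBIC)
cv2.imwrite("pics/w3.png",cv2.resize(np.vstack([w["pixels"],b]),(480,600),interpolation=cv2.INTER_AREA)[...,::-1])
o=ctrl.get_obs(); print(o["eef_pos"],o["opening"],o["wrist_force"],o["grasp_force"])
E
```

```text
[ 0.62265332 -0.05866391  0.10711632] 0.17001964290243154 [-4.1874104  -2.0797829  -4.57659147] 59.31851506233215
```

View pics/w3.png

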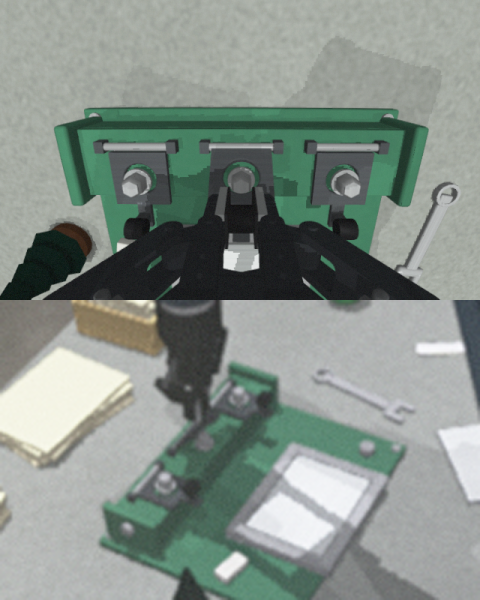

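The wrist view shows knob b (240,220) still held between the fingers, with cap b raised behind it. Caps a and c are shut at (135,180) and (345,180). The side view shows the plate flush at (305,500) and the bystanders in place. The opening stays at the knob's width with 59 N grip.

```bash
python3 -c "
from bench import ctrl
print(ctrl.hand_in())"
```

```text
the job is handed in; nothing more can be done
None
```

I pressed the plate flush and found the middle bolt (b) loose after the left one (a) proved tight, so I did not tap the right one (c). I handed in with the fingers holding b's cap at about 50°, an angle I worked out from how far the arm moved.

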